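Unlock the tea box on the window seat

TASK

Open the tea box: twist its brass-winged locking pin counter-clockwise (seen from above) until you feel it let go, draw it right out, and park it upright in the brass fork on the side of the box, pushed to the closed end of the notch with its collar resting on the prongs, then let go of it. Only then slide the lid fully open. Leave the cup, saucer, book and jar where they are.

Things in the scene. Friction and masses are not known exactly. Their poses are not given: they have to be found in the camera images.
- teabox: Fixed brown wooden tea box, tub 150 (x) by 240 (y) by 70 mm high, origin at the centre of its underside. Lid at 70 to 78 mm between side rails 81 mm high. At the -y end a dark lock bridge, 150 (x) by 50 (y) mm, top at 95 mm, straddles the lid; a flat brass fork sticks out of its -y face.
- lock (a point): Mouth of the lock on the bridge, at (0, -95, 96) mm in the box frame, axes as box. Bore straight down. Under the pin's collar a 6 mm plate with a hidden slot holds the pin's lug: locked, the pin lifts only 4 mm. Turned counter-clockwise (from above) by 0.3 to 1.4 rad from its start (unknown; passes within about 0.1 rad) it comes straight up; the tip is clear after 36 mm.
- notch (a point): Parked place in the fork, at (0, -136, 95) mm in the box frame, axes as box: mid-notch, level with the prongs' top, 4 mm before the closed end. Prongs 5 mm thick, 16 mm wide; notch 10.5 mm wide, straight to y = -178 mm, flared to -190 mm, open to -y. Slide the pin in along +y, collar above and lug below the prongs.
- pin: Loose upright locking pin, 100 g, origin at its lower tip, z up. Steel shank 8 mm thick, 0 to 36 mm; steel cross lug 24 (x) by 6 (y) mm at 20 to 26 mm height; brass collar disc 42 mm wide at 36 to 40 mm; flat brass wing 30 (x) by 12 (y) mm from 40 to 74 mm, to be pinched across y. Bare shank between lug and collar: 10 mm.
- pin_collar (a point): Centre of the underside of the pin's collar, 36 mm above the tip; axes as the pin.
- pin_wing (a point): Point to grip in the pin's wing, 62 mm above the tip; axes as the pin.
- lid (a joint): Travel of the sliding lid in m along the box's +y: 0 shut, 0.100 fully open at its stop. Slides stiffly (about 2 N). The seated pin passes through it and locks it.
- lid_handle (a point): Centre of the top of the lid's dark wooden handle, a block 44 (x) by 16 (y) by 26 mm high standing on the lid (78 to 104 mm above the table); moves with the lid. Starts at (0, 15, 104) mm in the box frame, axes as box.
- cup: White cup, 72 mm wide, 58 mm high, standing on the saucer; origin at the centre of its underside.
- saucer: White saucer, 140 mm wide, 18 mm high; origin at the centre of its underside.
- book: Dark green closed book, 140 by 200 by 26 mm, lying flat beyond the box; origin at the centre of its underside.
- jar: Amber glass jar with wooden cap, 64 mm wide, 100 mm high, beyond the lid's opening end of the box; origin at the centre of its underside.
There are look-alikes about, which are no part of the job. Leave any blue or purple look-alike of the pin alone.

How it is judged:
On the way, in this order (a step that is already met when the one before it is completed fails the run):
1. the pin is drawn right out of the lock, its tip above the lock's mouth, lid still shut (z of pin in the frame of lock above 0.003 m and value of joint lid below 0.01 m), for 0.1 s.
2. the pin is parked in the fork at the notch's closed end, upright, collar on the prongs, let go, lid still shut (horizontal distance between pin_collar and notch below 0.008 m and z of pin_collar in the frame of notch between -0.003 and 0.003 m and angle between pin's own z axis and vertical below 0.12 rad and contact force between the fingers and pin below 0.1 N and value of joint lid below 0.01 m), for 0.2 s.
3. the lid is slid fully open (value of joint lid above 0.09 m), for 0.2 s.
At the end, for the whole second after the job is handed in: The pin hangs at rest in the fork: collar centre within 8 mm (horizontally) of the notch's parked place and its underside within 3 mm of the prongs' top, upright within 0.12 rad; and the lid is open by more than 90 of its 100 mm (horizontal distance between pin_collar and notch below 0.008 m and z of pin_collar in the frame of notch between -0.003 and 0.003 m and angle between pin's own z axis and vertical below 0.12 rad and linear speed of pin below 0.02 m/s and value of joint lid above 0.09 m); the robot touches nothing.
It fails at once if the cup is shifted by more than 30 mm or tipped (distance of cup from where it was at the start of the episode above 0.03 m or angle between cup's own z axis and vertical above 0.3 rad).
It fails at once if the saucer is shifted by more than 30 mm (distance of saucer from where it was at the start of the episode above 0.03 m).
It fails at once if the book is shifted by more than 30 mm (distance of book from where it was at the start of the episode above 0.03 m).
It fails at once if the jar is shifted by more than 30 mm or tipped (distance of jar from where it was at the start of the episode above 0.03 m or angle between jar's own z axis and vertical above 0.3 rad).
It also fails if it takes over 58 s, if anything falls off the work surface, if the arm or the gripper's body presses on something with over 40 N, if the wrist force passes 120 N, or if a joint passes its speed limit or range.

ROBOT

A 6-joint arm with a two-finger parallel gripper is mounted at the origin on the work surface. World frame = base frame: x ahead of the robot, y to its left, z up, the work surface at z = 0. Lengths are in m, angles in rad, forces in N, time in s.
With the tool pointing down it reaches from about 0.375 to 0.975 m from the base axis. Payload 3.8 kg.
Tool frame: the origin (TCP) lies midway between the tips of the shut fingers; the grasp point (between the pads) lies 19 mm behind it; z points along the fingers, y is the line along which they close (so a half turn about z gives the same grasp; the last joint's range is limited). The gripper opens to 88 mm and grips with 3 to 60 N. Pads are 18 mm wide; open, the fingers measure 123 mm over their backs; the gripper's body (75 mm by 187 mm) begins 45 mm behind the grasp point.
Start: joints at [-1.33, 0.264, 1.604, -0, 1.274, -0.037], TCP at [0.185, -0.649, 0.239] pointing down, gripper open.
Joint ranges: [-2.63, 2.63], [-0.94, 2.18], [0.31, 2.57], [-1.31, 4.45], [0, 2.66], [-2.55, 2.55]. Speed limits (rad/s): [2.57, 2.57, 3.14, 3.14, 3.14, 3.14].

INTERFACE

Orientations are given as a rotation vector (axis times angle).
In Python, from cell import manip, inverse_kinematics, cams, order gives the robot as it stands. Calls block until the motion is done:
- manip.move_pose(position, orientation): joint-space move of the TCP to a pose.
- manip.move_linear(position, rate=0.15, rot=None): straight line of the TCP; rot=None keeps the orientation; rate is the mean speed in m/s.
- manip.set_joints(angles): joint-space move.
- manip.set_gripper(opening, force=None): finger opening in m; force is the grip in N (None keeps the last); returns when the fingers have stopped.
- manip.dwell(seconds).
- inverse_kinematics(position, orientation): joint angles nearest the present ones, or None.
- manip.state(): the state.
- cams.capture(name): name is "scene" or "side" or "wrist"; returns a dict with "image" (384x512x3 uint8, blue, green, red), "z_map" (384x512 float32, m along the optical axis (not along the pixel's ray), 0 where there is no reading), "intrinsics" (3x3 intrinsics, pixels), "position" and "orientation" of the camera in the world; the wrist camera has in their place "T_tool_cam" (4x4, takes a point from camera to tool coordinates, whose origin is the TCP and whose axes are the flange's). Camera axes: x right, y down, z forward; pixel columns grow to the right and rows downward; lengths in m; the calibration is good to about 2 mm. A picture is of the moment at which its call begins: read the wrist's pose just before it.
A pose or a line that the arm cannot do raises manip.IKError and nothing moves.
- order.close_job(): hands the job in; it is judged then, once.
The state is a dict: "clock": time; "joint_pos": joint angles; "joint_velocities": joint speeds; "tau": joint torques, N m; "tool_pos": TCP position; "tcp_rot": TCP orientation; "contact_force": force on the tool from outside, world axes, zero at the start; "moment": the same for the moment, N m; "gripper_width": finger opening in m; "grasp_force": force on a finger pad.
Only numpy, scipy, OpenCV 4.12 (cv2) and the standard library are available. Lean on these libraries where they do the work, as an engineer would, in place of code of your own. Each camera call takes 0.05 s, during which the arm holds its last target. There are 200 camera calls.

## Working session

There is one attempt and no reset: what is moved stays moved. The work goes in short steps, each a Python script; the robot and the scene stay as the last script left them, time stands still between calls to the robot, and variables do not carry over. Pictures are saved under pics/ and viewed, at most 10 in all, crops included, and the job is handed in when it is done.

```bash
ls; mkdir -p pics; cat > h.py <<'E'
import numpy as np, cv2
from scipy.spatial.transform import Rotation as R
from cell import manip, inverse_kinematics, cams, order
def cap(n):
    s=manip.state(); c=cams.capture(n)
    if n=="wrist":
        T=np.eye(4); T[:3,:3]=R.from_rotvec(s["tcp_rot"]).as_matrix(); T[:3,3]=s["tool_pos"]
        c["T"]=T@c["T_tool_cam"]
    else:
        o=np.array(c["orientation"]); T=np.eye(4)
        T[:3,:3]=o if o.shape==(3,3) else R.from_rotvec(o).as_matrix(); T[:3,3]=c["position"]; c["T"]=T
    return c
def cloud(c):
    K=np.array(c["intrinsics"]); z=c["z_map"]; v,u=np.mgrid[:z.shape[0],:z.shape[1]]
    P=np.stack([(u-K[0,2])/K[0,0]*z,(v-K[1,2])/K[1,1]*z,z],-1)
    W=P@c["T"][:3,:3].T+c["T"][:3,3]; W[z==0]=np.nan
    return W
def onplane(c,u,v,h):
    K=np.array(c["intrinsics"]); d=c["T"][:3,:3]@np.array([(u-K[0,2])/K[0,0],(v-K[1,2])/K[1,1],1])
    p=c["T"][:3,3]; return p+d*(h-p[2])/d[2]
E
python3 - <<'E'
from h import *
a=[cap(n) for n in("scene","side")]
for n,c in zip(("scene","side"),a):
    print(n,c["position"],c["orientation"],np.round(c["T"][:3,2],2)); np.savez("pics/%s0.npz"%n,**c)
    cv2.imwrite("pics/%s0.png"%n,c["image"])
print(manip.state())
E
```

```text
pics
scene [ 0.97088927 -0.48071711  0.72799354] [-2.22248553 -0.63200716  0.28839583] [-0.4   0.64 -0.66]
side [0.12024791 0.62462768 0.74708536] [-1.03192802  2.40474662 -1.06901407] [ 0.53 -0.51 -0.67]
{'clock': 0.1, 'joint_pos': array([-1.32990500e+00,  2.64703778e-01,  1.60522051e+00,  1.26028159e-05,
        1.27372463e+00, -3.69242734e-02]), 'joint_velocities': array([-4.63842934e-04, -2.78479374e-03, -2.84591218e-03, -2.27413624e-03,
       -1.75708640e-03,  6.67271290e-05]), 'tau': array([-1.45487315e-04, -5.03619289e+01, -3.58072150e+01,  7.31208944e-02,
        2.33235693e-02, -5.55809947e-05]), 'tool_pos': array([ 0.18495528, -0.64849654,  0.23750417]), 'tcp_rot': array([-3.10930594e+00, -4.34700534e-01,  3.09806845e-04]), 'contact_force': array([-0.91573192,  0.41853021, -0.39655172]), 'moment': array([0.03342372, 0.01921683, 0.00359834]), 'grasp_force': 0.0, 'gripper_width': 0.08817282787641574}
```

View pics/scene0.png

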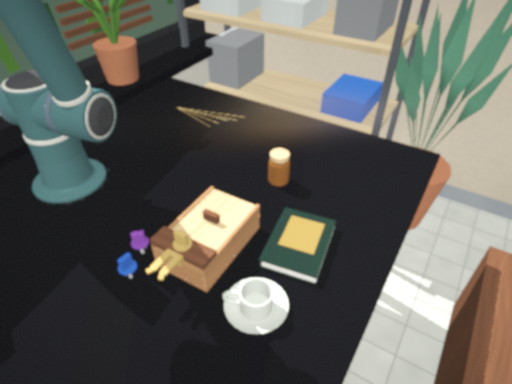

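View pics/side0.png

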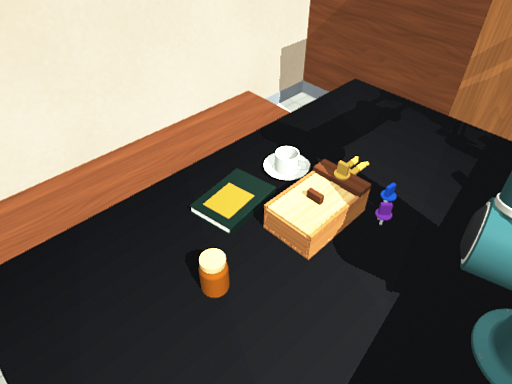

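The scene picture shows the tea box at (205,235), with the lid handle at (211,215), the bridge at about (185,242) and the fork at (163,262). Pin candidates are brass on the bridge at scene (180,240) / side (343,170), blue at scene (126,264), and purple at scene (139,240). By the description I choose the brass one. The saucer and cup are at (255,300), the book at (300,243) and the jar at (279,167).

```bash
python3 - <<'E'
from h import *
for n in("scene","side"):
    c=dict(np.load("pics/%s0.npz"%n)); W=cloud(c); hsv=cv2.cvtColor(c["image"],cv2.COLOR_BGR2HSV)
    X=W[...,0];Y=W[...,1];Z=W[...,2]
    h,w=Z.shape; roi=np.zeros_like(Z,bool)
    if n=="scene": roi[180:290,145:265]=1
    else: roi[150:260,260:375]=1
    for lo,hi in((.072,.083),(.09,.0975),(.1,.108),(.125,.2)):
        m=roi&(Z>lo)&(Z<hi); P=W[m][:,:2].astype(np.float32)
        if len(P)<4: print(n,lo,len(P)); continue
        r=cv2.minAreaRect(P*1000); print(n,lo,len(P),P.mean(0).round(4),np.round(r[0],1),np.round(r[1],1),round(r[2],1),"zmax",Z[m].max())
    m=roi&(hsv[...,0]>18)&(hsv[...,0]<32)&(hsv[...,1]>110)&(Z>.09); P=W[m]; print("brass",len(P),P.mean(0),P.min(0),P.max(0))
    for u,v in [(180,240),(163,262),(211,215)] if n=="scene" else [(343,170),(358,163),(315,195)]: print(u,v,W[v,u])
    for nm,lo,hi in(("blue",100,125),("purple",126,155)):
        m=(hsv[...,0]>lo)&(hsv[...,0]<hi)&(hsv[...,1]>120)&(hsv[...,2]>60)&(Z>.005)&(Z<.3)&(X>0.1); print(nm,m.sum(),np.median(W[m],0),W[m].max(0))
E
```

```text
scene 0.072 3049 [0.5377 0.0261] [533.1   2. ] [153.9 252.1] 1.4 zmax 0.08297769473321559
scene 0.09 1426 [ 0.5405 -0.1052] [538.8 -79. ] [195.1 151. ] 55.2 zmax 0.09747827202461412
scene 0.1 177 [ 0.5368 -0.0328] [535.5 -38.8] [ 42.3 139.2] 2.2 zmax 0.1079331790644138
scene 0.125 87 [ 0.5368 -0.0885] [535.2 -88.2] [29.9 13.4] 7.0 zmax 0.13656482430421257
brass 551 [ 0.53970854 -0.11280992  0.1022176 ] [ 0.51026431 -0.1852679   0.09013643] [ 0.56049313 -0.06863405  0.13517317]
180 240 [ 0.53822485 -0.09227739  0.1160738 ]
163 262 [ 0.530379   -0.14426421  0.09029389]
211 215 [0.53961605 0.01707492 0.10297028]
blue 314 [ 0.4379999  -0.17427306  0.04903091] [0.63167554 1.08508597 0.0771444 ]
purple 263 [ 0.40669844 -0.10440519  0.05165378] [ 0.42336036 -0.08030555  0.0763941 ]
side 0.072 3139 [0.5289 0.0405] [534.5  11.5] [152.4 241.2] 1.0 zmax 0.08299934384778962
side 0.09 753 [ 0.5315 -0.0876] [535.2 -73.7] [157.6 194.9] 37.4 zmax 0.09749936127887893
side 0.1 177 [ 0.5327 -0.0205] [536.2 -33.4] [ 43.8 136. ] 2.7 zmax 0.10789866369454826
side 0.125 68 [ 0.5352 -0.082 ] [536.3 -84.4] [30.8 14. ] 8.3 zmax 0.1375041881904714
brass 410 [ 0.53355518 -0.10843895  0.10663642] [ 0.51445656 -0.18056242  0.09030053] [ 0.55995977 -0.06355583  0.13750419]
343 170 [ 0.53080148 -0.07938847  0.1173281 ]
358 163 [ 0.59676499 -0.2734585  -0.0006068 ]
315 195 [0.52874267 0.03176328 0.10152001]
blue 208 [ 0.43009267 -0.16121821  0.04746782] [ 0.45474006 -0.14789262  0.07781371]
purple 250 [ 0.40072082 -0.09248034  0.05129137] [ 0.42437642 -0.07682524  0.07787381]
```

```bash
cat >> h.py <<'E'
def rv(a): return (R.from_rotvec([0,0,a])*R.from_rotvec([np.pi,0,0])).as_rotvec()
E
python3 - <<'E'
from h import *
for a in (-0.1,.13,.6,1.,1.6,np.pi-3.,-1.5): 
    q=inverse_kinematics([.536,-.086,.11],rv(a)); print(a,None if q is None else np.round(q,2))
c=cap("wrist"); print(c["T_tool_cam"].round(3),c["intrinsics"])
manip.move_pose([.536,-.11,.33],rv(.1))
c=cap("wrist"); np.savez("pics/w0.npz",**c); cv2.imwrite("pics/w0.png",c["image"]); print(manip.state()["clock"])
E
```

```text
-0.1 [-0.2   0.13  2.01 -0.    1.    1.47]
0.13 [-0.2   0.13  2.01  0.    1.    1.24]
0.6 [-0.2   0.13  2.01 -0.    1.    0.77]
1.0 [-0.2   0.13  2.01 -0.    1.    0.37]
1.6 [-0.2   0.13  2.01 -0.    1.   -0.23]
0.14159265358979312 [-0.2   0.13  2.01 -0.    1.    1.22]
-1.5 None
[[ 0.    -0.946 -0.323  0.085]
 [ 1.     0.    -0.    -0.   ]
 [ 0.001 -0.323  0.946 -0.146]
 [ 0.     0.     0.     1.   ]] [[273.00208251   0.         251.7699119 ]
 [  0.         273.00208251 192.64746594]
 [  0.           0.           1.        ]]
2.5167
```

View pics/w0.png

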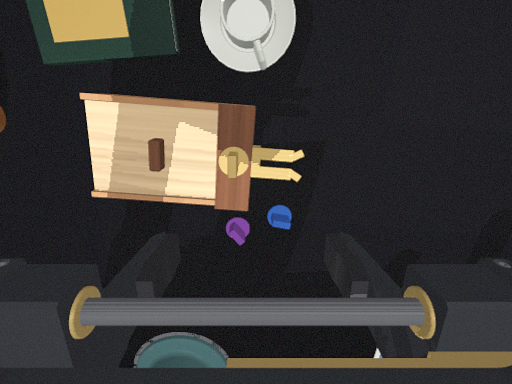

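The wrist picture shows the brass pin on the bridge, with its collar at (233,162) and wing at (232,165). The fork prongs run from (250,155)/(250,172) to (302,155)/(299,179). The lid handle is at (157,155). Purple (238,229) and blue (279,216) are the decoys. I'll measure each item and check it against its known height.

```bash
python3 - <<'E'
from h import *
c=dict(np.load("pics/w0.npz")); W=cloud(c); Z=W[...,2]; hsv=cv2.cvtColor(c["image"],cv2.COLOR_BGR2HSV)
def rect(nm,m):
    P=W[m][:,:2].astype(np.float32)*1000; r=cv2.minAreaRect(P); print(nm,len(P),"mean",P.mean(0).round(1),"rect",np.round(r[0],1),np.round(r[1],1),round(r[2],2),"z",np.median(Z[m]).round(4))
roi=np.zeros_like(Z,bool); roi[85:215,75:310]=1
bridge=roi&(Z>.09); 
rect("wing",roi&(Z>.125)); 
wingpix=np.argwhere(roi&(Z>.125)); print(wingpix.min(0),wingpix.max(0))
br=(hsv[...,0]>15)&(hsv[...,0]<35)&(hsv[...,1]>60)
f=roi.copy(); f[:,:262]=0
rect("fork",f&(Z>.085)&(Z<.1))
f2=roi&(Z>.085)&(Z<.1); f2[:, :262]=0; f2[:,288:]=0
for nm,sl in(("prongA",slice(140,163)),("prongB",slice(164,190))):
    m=np.zeros_like(f2); m[sl]=f2[sl]
    P=W[m][:,:2]; rect(nm,m); vx=cv2.fitLine(P.astype(np.float32),cv2.DIST_L2,0,.001,.001).ravel(); print(vx,np.degrees(np.arctan2(-vx[0]*np.sign(vx[1]),abs(vx[1]))))
m=roi&(Z>.09)&(Z<.105); m[:,:150]=0
rect("bridge+",m&(np.arange(512)[None]<257)&(np.arange(512)[None]>205))
rect("lid+rails",roi&(Z>.066)&(Z<.084)); rect("handle",roi&(Z>.1)&(Z<.108)&(np.arange(512)[None]<190)); 
col=roi&br&(np.arange(512)[None]>214)&(np.arange(512)[None]<253)&(Z>.097)&(Z<.104)
rect("collar",col); print("table",np.nanmedian(Z[250:290,250:300]),Z[100,350])
print("colours bridge/collar z",Z[185,235],Z[152,233])
i=c["image"][80:220,200:320]; cv2.imwrite("pics/w0c.png",cv2.resize(i,None,fx=5,fy=4.28,interpolation=cv2.INTER_CUBIC))
E
```

```text
wing 225 mean [537.  -84.2] rect [536.6 -84.1] [29.1 11.8] 4.39 z 0.1337
[155 227] [177 236]
fork 857 mean [ 538.4 -150.4] rect [ 537.2 -152.9] [44.9 58.2] 3.41 z 0.0949
prongA 310 mean [ 550.7 -141. ] rect [ 550.3 -141.2] [16.3 36.9] 1.54 z 0.095
[ 0.00377292 -0.9999929   0.55066526 -0.1410109 ] 0.21617296
prongB 301 mean [ 524.4 -144.3] rect [ 523.9 -144.6] [16.2 37.8] 0.81 z 0.0948
[ 0.00964944  0.99995345  0.52440315 -0.1443042 ] -0.5528807
bridge+ 3592 mean [541.2 -85.3] rect [535.8 -88.4] [150.2  59.3] 1.27 z 0.0951
lid+rails 12478 mean [537.5  35.8] rect [533.6   5.3] [150.6 251.8] 1.19 z 0.0782
handle 364 mean [534.4  25. ] rect [533.2  25.7] [43.5 16.1] 2.78 z 0.1037
collar 441 mean [538.4 -84.7] rect [536.7 -83.8] [41.1 39.3] 87.22 z 0.1
table -0.0003733847710099547 0.00015139997880719847
colours bridge/collar z 0.09645361245225215 0.10938803634268679
```

View pics/w0c.png

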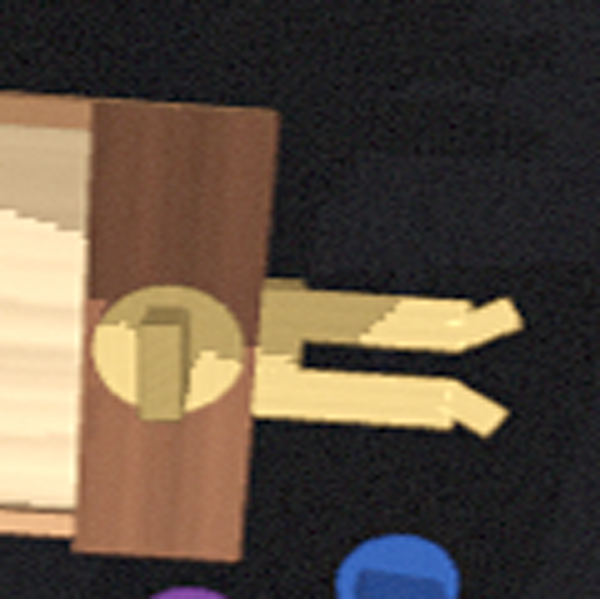

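The crop confirms the brass pin: collar centre at about (168,350), wing at (163,370), and the notch opening right to (515,365). The heights, the collar width of 41 mm and the wing of 29×12 mm all fit. The lock-to-handle distance is 110 mm, which matches. Next I grasp and twist with small lift tests.

```bash
python3 - <<'E'
from h import *
x,y,a=.5367,-.0842,.06
manip.move_pose([x,y,.16],rv(a)); manip.move_linear([x,y,.1045],rate=.1)
manip.set_gripper(0.0,force=25)
s=manip.state(); print("grip",s["clock"],s["gripper_width"],s["grasp_force"],s["contact_force"].round(2),s["tool_pos"].round(4))
z=s["tool_pos"][2]
b=s["contact_force"][2]
for k in range(1,14):
    a+=.11
    manip.move_linear([x,y,z+.002],rate=.05,rot=rv(a))
    m=manip.state()
    manip.move_linear([x,y,z+.007],rate=.03)
    s=manip.state(); print(k,round(a,2),"t",round(s["clock"],2),"Mz",m["moment"].round(3),"F",s["contact_force"].round(1),"z",round(s["tool_pos"][2]-z,4),"w",round(s["gripper_width"],4))
    if abs(s["contact_force"][2]-b)<4: break
E
```

```text
grip 5.0833 0.011891258327478187 24.999954882077873 [-0.7  -0.91  0.18] [ 0.5367 -0.0842  0.1045]
1 0.17 t 5.66 Mz [ 0.041 -0.032  0.025] F [  4.6  -1.1 -19.4] z 0.0045 w 0.0118
2 0.28 t 6.23 Mz [ 0.002 -0.018  0.019] F [  6.8  -1.7 -19.6] z 0.0048 w 0.0117
3 0.39 t 6.81 Mz [0.017 0.286 0.011] F [  5.3  -0.8 -17.3] z 0.0051 w 0.0119
4 0.5 t 7.38 Mz [-0.068  0.262  0.018] F [  4.7  -0.3 -18.7] z 0.0053 w 0.0114
5 0.61 t 7.96 Mz [ 0.011  0.267 -0.048] F [  5.3  -0.2 -18. ] z 0.0055 w 0.0119
6 0.72 t 8.53 Mz [-0.06   0.335 -0.011] F [  4.3  -2.1 -18.4] z 0.0059 w 0.0116
7 0.83 t 9.11 Mz [-0.058  0.454 -0.018] F [  2.3   0.1 -13. ] z 0.0065 w 0.012
8 0.94 t 9.68 Mz [0.031 0.359 0.062] F [-4.4  1.1  2.2] z 0.0081 w 0.0116
```

```bash
python3 - <<'E'
from h import *
z=.1045; x,y=.5367,-.0842
for d in (.010,.013,.02,.03,.048):
    manip.move_linear([x,y,z+d],rate=.04)
    s=manip.state(); print(d,"t",round(s["clock"],2),"F",s["contact_force"].round(1),"M",s["moment"].round(2),"z",round(s["tool_pos"][2]-z,4),"w",round(s["gripper_width"],4))
    if abs(s["contact_force"][2])>8: break
for n in ("side","scene","wrist"):
    c=cap(n); np.savez("pics/%s1.npz"%n,**c)
    i=c["image"]; i=i[100:250,260:420] if n=="side" else i[180:300,100:260] if n=="scene" else i
    cv2.imwrite("pics/%s1.png"%n,cv2.resize(i,(600,450)) )
a=cv2.imread("pics/side1.png");b=cv2.imread("pics/scene1.png");cv2.imwrite("pics/both1.png",cv2.resize(np.hstack([a,b]),(800,300)))
E
```

```text
0.01 t 9.93 F [-4.9  2.   1.6] M [0.38 0.91 0.02] z 0.0106 w 0.0119
0.013 t 10.18 F [-4.8  2.3  1.5] M [0.41 0.87 0.01] z 0.0133 w 0.012
0.02 t 10.51 F [-3.7  1.4  1.7] M [0.21 0.61 0.  ] z 0.021 w 0.0117
0.03 t 10.91 F [-1.2  0.7 -0. ] M [0.1  0.24 0.02] z 0.0307 w 0.0117
0.048 t 11.51 F [-0.4 -0.4  0. ] M [ 0.02 -0.04  0.02] z 0.0483 w 0.0121
```

View pics/both1.png

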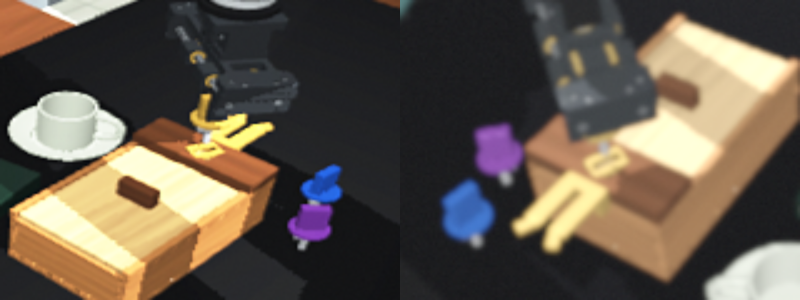

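View pics/wrist1.png

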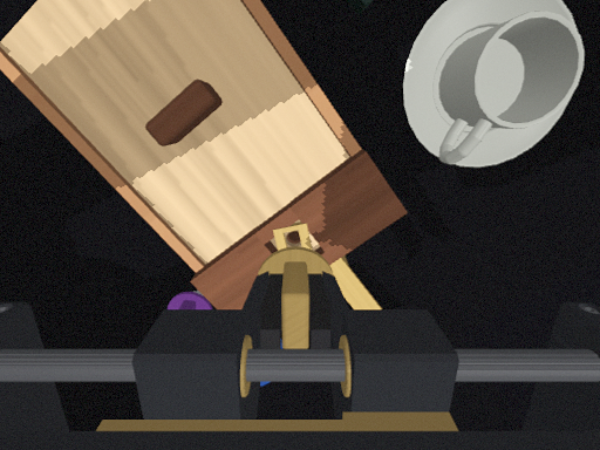

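The pin is out: both external views show the steel shank below the brass collar, above the bare square hole, and the lid is still shut. The wrist view shows the collar at about (295,262) held under the fingers. I move it in front of the fork, still high, and measure its slip and tilt there.

```bash
python3 - <<'E'
from h import *
x,y=.5399,-.206
manip.move_linear([x,y,.170],rate=.15); manip.dwell(.2)
s=manip.state(); t=s["tool_pos"]; print(t.round(4),s["clock"])
ims=[]
for n in ("side","scene","wrist"):
    c=cap(n); np.savez("pics/%s2.npz"%n,**c); W=cloud(c); hsv=cv2.cvtColor(c["image"],cv2.COLOR_BGR2HSV)
    D=W-t; near=(np.hypot(D[...,0],D[...,1])<.03)&(D[...,2]>-.06)&(D[...,2]<.03)
    br=near&(hsv[...,0]>15)&(hsv[...,0]<35)&(hsv[...,1]>90)
    for nm,m in(("brass",br),("shank",near&~br&(D[...,2]<-.012))):
        P=D[m]*1000
        if len(P)>5: print(n,nm,len(P),"mean",P.mean(0).round(1),"pct z",np.percentile(P[:,2],[1,10,50,90,99]).round(1),"x",np.percentile(P[:,0],[1,99]).round(1),"y",np.percentile(P[:,1],[1,99]).round(1))
    K=c["intrinsics"];p=np.linalg.inv(c["T"])@np.append(t-[0,0,.015],1); u=K@p[:3]/p[2]; print(n,u[:2].round(0))
    if n!="wrist":
        u,v=int(u[0]),int(u[1]); ims.append(cv2.resize(c["image"][v-30:v+30,u-30:u+30],(400,400),interpolation=cv2.INTER_CUBIC))
cv2.imwrite("pics/both2.png",np.hstack(ims))
E
```

```text
[ 0.5398 -0.2051  0.1698] 12.825
side brass 128 mean [0.  9.9 4.3] pct z [-8.5 -6.1 -2.7 25.6 29.9] x [-19.4  21.1] y [-10.5  20.7]
side shank 32 mean [  0.9   2.8 -28.1] pct z [-42.4 -38.5 -25.9 -19.8 -17.4] x [-6.6  8.9] y [-5.9  9.4]
side [371. 137.]
scene shank 17 mean [  1.8  -4.3 -37.3] pct z [-44.5 -43.2 -36.8 -31.7 -29.1] x [-1.7  3.9] y [-6.2 -1.1]
scene [140. 264.]
wrist brass 2621 mean [ 5.   6.8 12.8] pct z [-8.8 -6.1 17.9 28.7 29.3] x [-10.2  19.9] y [-11.2  20.1]
wrist [252. 235.]
```

View pics/both2.png

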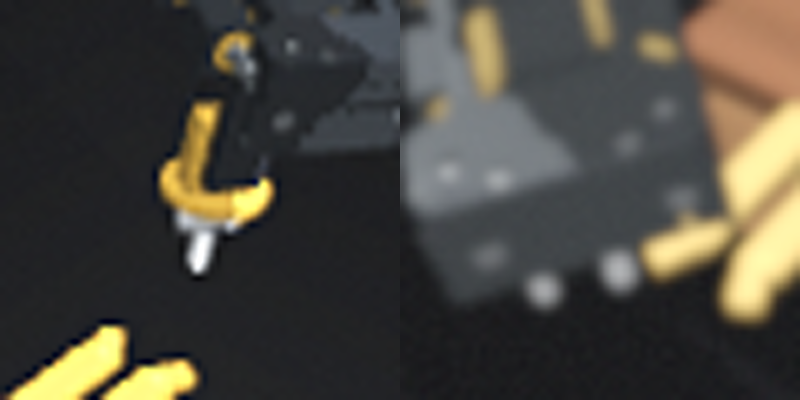

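The side crop at left shows the pin held upright by the wing, collar at about (215,190) and shank tip at (198,265). It looks slightly leaning. I fit the collar's top plane from the wrist depth.

```bash
python3 - <<'E'
from h import *
t=manip.state()["tool_pos"]
for n in("wrist","side"):
    c=dict(np.load("pics/%s2.npz"%n)); W=cloud(c); D=(W-t)*1000; hsv=cv2.cvtColor(c["image"],cv2.COLOR_BGR2HSV)
    br=(np.hypot(D[...,0],D[...,1])<30)&(D[...,2]>-14)&(D[...,2]<4)&(hsv[...,0]>15)&(hsv[...,0]<35)&(hsv[...,1]>80)
    P=D[br]
    A=np.c_[P[:,:2],np.ones(len(P))]; w=np.ones(len(P),bool)
    for _ in range(8):
        k=np.linalg.lstsq(A[w],P[w,2],rcond=None)[0]; w=abs(P[:,2]-A@k)<1.2
    print(n,len(P),w.sum(),"slope x,y",k[:2].round(3),"z at tcp",k[2].round(2))
    print((np.c_[cv2.minEnclosingCircle(P[w][:,:2].astype(np.float32))[0]]).round(1),cv2.minEnclosingCircle(P[w][:,:2].astype(np.float32))[1])
    wt=D[(np.hypot(D[...,0],D[...,1])<30)&(D[...,2]>23)&(D[...,2]<33)&(hsv[...,0]>15)&(hsv[...,0]<35)&(hsv[...,1]>80)]
    if len(wt)>20:
        A2=np.c_[wt[:,:2],np.ones(len(wt))]; print("wingtop",len(wt),wt.mean(0).round(1),np.linalg.lstsq(A2,wt[:,2],rcond=None)[0].round(3), np.round(cv2.minAreaRect(wt[:,:2].astype(np.float32))[0],1),np.round(cv2.minAreaRect(wt[:,:2].astype(np.float32))[1],1))
E
```

```text
wrist 1053 759 slope x,y [0.004 0.007] z at tcp -5.83
[[3.5 5.3]] 19.566692352294922
wingtop 1178 [ 1.2  2.2 27.8] [-1.50e-02 -4.20e-02  2.79e+01] [-2.6  2.8] [28.9 18.8]
side 82 43 slope x,y [-0.001  0.049] z at tcp -4.87
[[1.4 1.6]] 21.066680908203125
```

```bash
python3 - <<'E'
from h import *
from scipy.optimize import least_squares
x,y=.5399,-.206
manip.move_linear([x,y,.1073],rate=.12); manip.dwell(.1)
s=manip.state(); t=s["tool_pos"]; print(t.round(4),s["clock"],s["contact_force"].round(1))
for n in("wrist","side","scene"):
    c=cap(n); np.savez("pics/%s3.npz"%n,**c); W=cloud(c)*1000; Z=W[...,2]; hsv=cv2.cvtColor(c["image"],cv2.COLOR_BGR2HSV)
    br=(hsv[...,0]>15)&(hsv[...,0]<35)&(hsv[...,1]>80)
    D=W-t*1000; m=br&(np.hypot(D[...,0],D[...,1])<30)&(Z>98)&(Z<105); P=W[m][:,:2].astype(np.float32)
    if len(P)>20:
        h=cv2.convexHull(P).reshape(-1,2)
        f=least_squares(lambda q:np.minimum(np.hypot(*(h-q).T)-21,1),t[:2]*1000,loss="soft_l1"); 
        print(n,"collar z",np.median(Z[m]).round(1),len(P),"centre",f.x.round(1),"rel tcp",(f.x-t[:2]*1000).round(1))
    g=br&(Z>89)&(Z<98)&(W[...,0]>505)&(W[...,0]<575)&(W[...,1]<-125)&(W[...,1]>-165)
    Q=W[g]
    if len(Q)>20:
        for lo in(-160,-150,-140,-130):
            q=np.sort(Q[(Q[:,1]>lo)&(Q[:,1]<lo+10),0])
            if len(q)>10:
                i=np.argmax(np.diff(q)); print("  prongs y",lo,"outer",q[[0,-1]].round(1),"mid",round((q[0]+q[-1])/2,1),"gap",q[i:i+2].round(1),"mid",q[i:i+2].mean().round(1))
E
```

```text
[ 0.5408 -0.2064  0.1085] 13.75 [-0.2  1.  -0.9]
wrist collar z 102.7 891 centre [ 540.5 -206.6] rel tcp [-0.3 -0.1]
  prongs y -160 outer [515.2 558.4] mid 536.8 gap [532.1 542.1] mid 537.1
  prongs y -150 outer [514.8 558.2] mid 536.5 gap [531.8 541.7] mid 536.7
  prongs y -140 outer [514.8 558.2] mid 536.5 gap [531.7 541.5] mid 536.6
  prongs y -130 outer [515.  557.8] mid 536.4 gap [531.6 541.4] mid 536.5
side collar z 103.3 48 centre [ 542.  -207.8] rel tcp [ 1.2 -1.4]
  prongs y -160 outer [516.9 559.8] mid 538.4 gap [532.4 543.1] mid 537.7
  prongs y -150 outer [516.4 558.4] mid 537.4 gap [533.7 543.8] mid 538.8
  prongs y -140 outer [516.4 560.2] mid 538.3 gap [531.5 543.2] mid 537.3
  prongs y -130 outer [516.  558.1] mid 537.1 gap [530.7 543. ] mid 536.8
  prongs y -160 outer [520.1 558.8] mid 539.5 gap [531.6 541.4] mid 536.5
  prongs y -150 outer [514.7 558. ] mid 536.3 gap [531.2 541.9] mid 536.6
  prongs y -140 outer [514.4 557.5] mid 536.0 gap [531.4 540.1] mid 535.8
  prongs y -130 outer [514.4 557.6] mid 536.0 gap [532. 540.] mid 536.0
```

```bash
python3 - <<'E'
from h import *
for _ in range(6): print((manip.state()["tool_pos"]*1000).round(2)); manip.dwell(.03)
manip.move_linear([.5378,-.206,.1068],rate=.1); manip.dwell(.15)
T=[]
for _ in range(8): T.append(manip.state()["tool_pos"]*1000); manip.dwell(.02)
print(np.mean(T,0).round(2),np.std(T,0).round(2))
c=cap("wrist"); W=cloud(c)*1000; Z=W[...,2]; hsv=cv2.cvtColor(c["image"],cv2.COLOR_BGR2HSV)
br=(hsv[...,0]>15)&(hsv[...,0]<35)&(hsv[...,1]>80)
m=br&(W[...,1]<-180)&(Z>97)&(Z<106)&(abs(W[...,0]-540)<30); g=br&(Z>89)&(Z<98)&(W[...,1]>-165)&(W[...,1]<-125)&(abs(W[...,0]-537)<30)
print("collar top z",np.median(Z[m]),"prong z",np.median(Z[g]))
P=W[m][:,:2].astype(np.float32);h=cv2.convexHull(P).reshape(-1,2); print(h.max(0),h.min(0))
for lo in(-160,-150,-140,-130):
    q=np.sort(W[g][(W[g][:,1]>lo)&(W[g][:,1]<lo+10),0]); i=np.argmax(np.diff(q)); print(lo,q[[0,-1]].round(1),q[i:i+2].round(1))
print(manip.state()["clock"])
E
```

```text
[ 540.64 -206.33  108.39]
[ 540.54 -206.25  108.29]
[ 540.44 -206.21  108.17]
[ 540.33 -206.19  108.05]
[ 540.26 -206.15  107.92]
[ 540.17 -206.11  107.8 ]
[ 537.8  -206.    106.78] [0.02 0.02 0.01]
collar top z 101.05136363580003 prong z 94.91681737801949
[ 558.43756 -185.05647] [ 525.093   -212.63304]
-160 [515.2 558.4] [532.2 541.9]
-150 [515.  558.1] [531.9 541.7]
-140 [515.  558.1] [531.9 541.5]
-130 [514.9 557.8] [531.5 541.4]
14.6833
```

```bash
python3 - <<'E'
from h import *
for y in(-.185,-.172,-.16,-.145,-.134,-.128,-.1255):
    x=.5366-.0217*(y+.125)
    manip.move_linear([x,y,.107],rate=.05)
    s=manip.state(); f=s["contact_force"]; print(y,round(s["clock"],2),f.round(1),(s["tool_pos"]*1000).round(1),s["gripper_width"].round(4))
    if np.linalg.norm(f)>12: break
E
```

```text
Traceback (most recent call last):
AttributeError: 'float' object has no attribute 'round'
```

```bash
python3 - <<'E'
from h import *
for y in(-.185,-.172,-.16,-.145,-.134,-.128,-.1255):
    x=.5366-.0217*(y+.125)
    manip.move_linear([x,y,.107],rate=.05)
    s=manip.state(); f=s["contact_force"]; print(y,round(s["clock"],2),f.round(1),(s["tool_pos"]*1000).round(1))
    if np.linalg.norm(f)>12: break
E
```

```text
-0.185 15.5 [-0.6 -0.1  0.4] [ 537.9 -185.2  107. ]
-0.172 15.91 [-0.9 -0.1 -0.2] [ 537.6 -171.5  106.9]
-0.16 16.3 [-0.1 -0.2  0.1] [ 537.3 -159.6  107. ]
-0.145 16.75 [-0.1 -0.2 -0.8] [ 537.  -144.6  107. ]
-0.134 17.12 [ 0.2 -0.2 -1.8] [ 536.8 -133.7  107. ]
-0.128 17.38 [ 1.  -0.9 -0.7] [ 536.6 -127.7  107. ]
-0.1255 17.63 [ 0.1 -0.9 -1. ] [ 536.6 -125.4  107. ]
```

```bash
python3 - <<'E'
from h import *
for y in(-.1248,-.124,-.1232):
    manip.move_linear([.5366,y,.107],rate=.03); f=manip.state()["contact_force"]; print(y,f.round(1))
    if f[1]<-3: break
manip.move_linear([.5366,max(y-.0005,-.1252),.107],rate=.03); y=max(y-.0005,-.1252)
for z in(.1058,.1052,.1047,.1043):
    manip.move_linear([.5366,y,z],rate=.03); manip.dwell(.1); f=manip.state()["contact_force"]; print(z,f.round(1))
    if f[2]>3: break
manip.set_gripper(.04); manip.dwell(.2); s=manip.state(); print(s["contact_force"].round(1),s["grasp_force"],s["clock"])
manip.move_linear([.5366,y,.17],rate=.12); manip.move_linear([.536,-.125,.30],rate=.2); manip.dwell(.3)
c=cap("wrist"); np.savez("pics/w4.npz",**c); W=cloud(c)*1000; Z=W[...,2]; hsv=cv2.cvtColor(c["image"],cv2.COLOR_BGR2HSV)
br=(hsv[...,0]>15)&(hsv[...,0]<35)&(hsv[...,1]>80)&(abs(W[...,0]-537)<35)&(abs(W[...,1]+125)<30)
m=br&(Z>97)&(Z<104); P=W[m]; print("collar",np.median(Z[m]),np.array(cv2.minEnclosingCircle(P[:,:2].astype(np.float32))[0]).round(1),cv2.minEnclosingCircle(P[:,:2].astype(np.float32))[1])
w=br&(Z>120); P=W[w]; print("wing",np.median(Z[w]),P.mean(0).round(1),cv2.minAreaRect(P[:,:2].astype(np.float32)))
cv2.imwrite("pics/w4.png",c["image"])
for n in("side","scene"): 
    d=cap(n); np.savez("pics/%s4.npz"%n,**d)
hd=(Z>100)&(Z<108)&(W[...,1]>0)&(W[...,1]<140)&(abs(W[...,0]-535)<60); print("handle",np.round(cv2.minAreaRect(W[hd][:,:2].astype(np.float32))[0],1),manip.state()["clock"])
E
```

```text
-0.1248 [ 0.1 -0.5 -0.6]
-0.124 [-0.5 -4.6 -0.9]
0.1058 [-0.5 -4.8  0.4]
0.1052 [ 0.4 -3.8  2.2]
0.1047 [ 0.2 -4.1  2.4]
0.1043 [ 1.8 -4.3  4.2]
[-0.3  0.6  0.3] 0.0 20.5667
collar 98.87821605796238 [ 536.4 -120.2] 25.545331954956055
wing 389.59522927049613 [ 550.  -114.7  364.5] ((546.4342651367188, -114.58795928955078), (49.1253776550293, 45.20105743408203), 8.291366577148438)
handle [533.   25.8] 22.5167
```

View pics/w4.png

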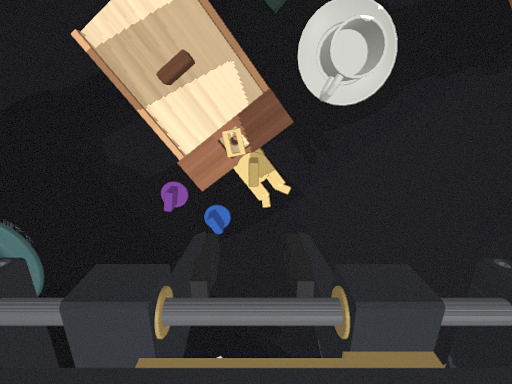

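The wrist picture shows the pin parked in the fork with collar at about (253,165) against the bridge side. The empty lock is at (235,141) and the handle at (176,67) has not moved. The collar top at 98.9 mm means the underside is on the prongs. After a quick wing check, I slide the lid open by the handle.

```bash
python3 - <<'E'
from h import *
c=dict(np.load("pics/w4.npz")); W=cloud(c)*1000; Z=W[...,2]
w=(Z>128)&(Z<140)&(np.hypot(W[...,0]-537,W[...,1]+125)<25); P=W[w]; print("wing",len(P),np.median(Z[w]).round(1),cv2.minAreaRect(P[:,:2].astype(np.float32)))
x,y,a=.5331,.0257,.025
manip.move_pose([x,y,.17],rv(a)); manip.set_gripper(.045)
manip.move_linear([x,y,.085],rate=.12); manip.set_gripper(0,force=20)
s=manip.state(); print(s["clock"],s["gripper_width"],s["contact_force"].round(1))
for d in(.03,.06,.085,.095,.0985):
    manip.move_linear([x-.0217*d,y+d,.085],rate=.08); s=manip.state(); f=s["contact_force"]; print(d,f.round(1),(s["tool_pos"]*1000).round(1),round(s["clock"],2))
    if np.linalg.norm(f)>25: break
E
```

```text
wing 253 132.6 ((536.7880859375, -124.66845703125), (29.677383422851562, 11.848332405090332), 53.59926223754883)
25.3083 0.01574999999147291 [-0.9  0.1  2.4]
0.03 [-0.8  2.1  5.8] [532.7  57.7  85.5] 25.83
0.06 [-0.3  1.5  4.9] [532.1  87.7  85.5] 26.36
0.085 [-0.5  1.6  4.4] [531.5 112.5  85.4] 26.82
0.095 [-0.2  2.2  5.5] [531.3 122.3  85.4] 27.1
0.0985 [-0.8  0.8  5.4] [531.3 125.2  85.5] 27.35
```

```bash
python3 - <<'E'
from h import *
x,y=.5331,.0257
for d in(.1,.1015):
    manip.move_linear([x-.0217*d,y+d,.085],rate=.05); manip.dwell(.1); s=manip.state(); print(d,s["contact_force"].round(1),s["gripper_width"])
    if s["contact_force"][1]<-10: break
manip.set_gripper(.045); manip.dwell(.1)
manip.move_linear([x-.0022,y+.1,.17],rate=.15); manip.move_pose([.45,0.0,.35],rv(.1)); manip.dwell(.4)
s=manip.state(); print(s["contact_force"].round(1),s["clock"])
c=cap("wrist"); W=cloud(c)*1000; Z=W[...,2]; cv2.imwrite("pics/w5.png",c["image"])
hd=(Z>101)&(Z<107)&(W[...,1]>0)&(W[...,1]<145)&(abs(W[...,0]-533)<40); print("handle",hd.sum(),cv2.minAreaRect(W[hd][:,:2].astype(np.float32)))
w=(Z>128)&(Z<140)&(np.hypot(W[...,0]-537,W[...,1]+125)<25); P=W[w]
if len(P)>9: print("wing",len(P),np.median(Z[w]).round(1),cv2.minAreaRect(P[:,:2].astype(np.float32)))
E
```

```text
0.1 [-1.  -4.2  6.1] 0.015629435702320216
0.1015 [-0.1 -9.4  7. ] 0.01607916453997093
[ 0.1  0.4 -0. ] 30.8
handle 394 ((531.1343994140625, 125.71736145019531), (43.601200103759766, 16.27703285217285), 3.5694758892059326)
wing 243 132.6 ((536.8535766601562, -124.5757827758789), (29.831144332885742, 12.076692581176758), 54.50092697143555)
```

View pics/w5.png

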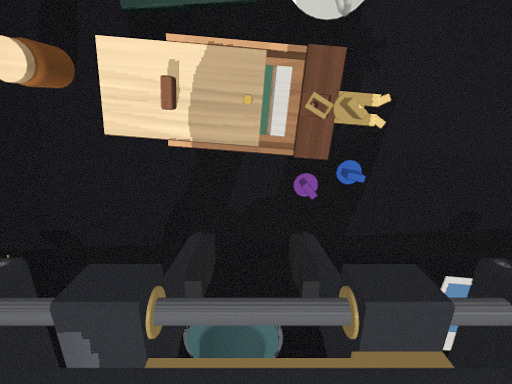

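The lid is fully open: its handle, at (168,92), has travelled 100 mm. The pin hangs in the fork at (355,107), and the gripper touches nothing. I'm handing the job in.

```bash
python3 -c "
from h import *
print(order.close_job())"
```

```text
the job is handed in; nothing more can be done
None
```

I handed the job in at about 31 s on the robot's clock: the pin is parked and released at the closed end of the fork with its collar on the prongs, and the lid is open to its stop (100 mm of handle travel); no verdict came back.

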